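Chock the clay roller on its parking ramp and draw the bolt

TASK

Set the yellow wedge chock flat in the middle of the sloping ramp, nose uphill, and push it up against the low side of the clay roller until the roller comes off the bolt and is squeezed onto the rubber pads of its head rest: a firm push of about 12 N, well under 20. Leave it wedged there, then pull the red post to draw the bolt fully out of the lane, so that the roller stays up by the pads, held by the chock alone. Let go of everything and leave the other things on the table where they are.

Things in the scene. Friction and masses are not known exactly. Their poses are not given: they have to be found in the camera images.
- bed (a point): Middle of the bed surface of a fixed wooden ramp, 300 long x 168 wide. Axes: x level, in the uphill direction; y left; z up. The bed rises 7 degrees towards +x (0.1228 x higher at x). Side curbs 12 thick, 20 above the bed, leave a lane 144 wide (y -72 to 72). The roller lies across the lane near the high end; the bolt keeps it from rolling down.
- roller_center (a point): Centre of the fired-clay roller, 70 diameter x 140 long, 0.6 to 0.9 kg, lying across the lane (along the ramp's y), axis 35 off the bed. At the start it leans on the bolt, 3 to 17 short of the head-rest pads. Its frame turns as it rolls: use only the position.
- headrest: Grey head-rest plate, fixed across the ramp's high end (80 tall, 142 wide), facing downhill; its origin lies 61 downhill of the plate, 35 off the bed. Two stiff rubber pads stand before it on adjusting screws and meet the roller 30 degrees above its axis. The pads' setting differs by up to 12 mm from run to run and is not measured: the roller has 3 to 17 mm to go before it touches them. Feel for it.
- chock_grip (a point): Centre of the block part of the yellow aluminium chock (0.25 kg, 75 long on its x, 40 wide on y, 40 tall), 20 above its sole, 24 from the tail (-x), 51 from the thin nose (+x); flat top to 24 ahead, then a 55 degree face. Grip across y from above. Face on roller: it is about 70 downhill of the roller's axis. Friction 0.5 to 0.7: some two thirds of a push on it reach the roller.
- bolt_post (a point): Grip point on the bolt's red upright post, outside the left (+y) curb: 16 diameter, 62 tall, this point 12 below its top and 33 above the bar's top; it moves with the bolt. 30 clear to the grey housing, 46 to the curb, both lower than this point. The bolt, a 12 diameter steel bar 25 above the bed, reaches 26 into the lane about 40 downhill of the roller's axis.
- bolt (a joint): Travel of the bolt in m: 0 fully in, 0.045 fully drawn (its stop); starts at 0 to 0.005. It grows as the post is pulled level to the ramp's left (+y), away from the lane; it takes about 2 N plus any drag of the roller leaning on it, and stays where it is left.
- kiln_post: Bystander: pale fired-clay kiln post (upright cylinder), 44 diameter x 60 tall; origin at the centre of its underside. Leave alone.
- glaze_jar: Bystander: green glass jar with black lid, 50 diameter x 75 tall; origin at the centre of its underside. Leave alone.
- bowl_a: Bystander: upside-down bisque bowl, 110 diameter x 60 tall; origin at the centre of its underside. Leave alone.
- bowl_b: Bystander: upside-down bisque bowl, 100 diameter x 55 tall; origin at the centre of its underside. Leave alone.
- brush_cup: Bystander: blue ceramic cup, 72 diameter x 80 tall; origin at the centre of its underside. Leave alone.
- brush: Bystander: brush lying flat, along its own x; origin at the centre of its underside. Leave alone.
- spatula: Bystander: spatula lying flat, along its own x; origin at the centre of its underside. Leave alone.

How it is judged:
By the outcome, as a careful person would: the job done as asked, in the order asked, and still so for the second after the job is handed in, with the robot touching nothing.
It also fails if it takes over 70 s, if anything falls off the work surface, if the arm or the gripper's body presses on something with over 40 N, if the wrist force passes 120 N, or if a joint passes its speed limit or range.

ROBOT

A 6-joint arm with a two-finger parallel gripper is mounted at the origin on the work surface. World frame = base frame: x ahead of the robot, y to its left, z up, the work surface at z = 0. Lengths are in m, angles in rad, forces in N, time in s.
With the tool pointing down it reaches from about 0.225 to 0.725 m from the base axis. Payload 3.1 kg.
Tool frame: the origin (TCP) lies on the mounting face of the last link; the fingertips stand 173 mm ahead of it and the grasp point (between the pads) lies 155 mm ahead of it; y points along the fingers, x is the direction in which the jaws open and shut, and the axes are right-handed (so a half turn about y gives the same grasp; the last joint's range is limited). The gripper opens to 85 mm and grips with 20 to 120 N. Pads are 22 mm wide; open, the fingers measure 114 mm over their backs; the gripper's body (76 mm by 85 mm) begins 54 mm behind the grasp point. The pads swing forward as they close: fully open they stand 13 mm farther back than shut.
Start: joints at [-1.344, 0.048, 0.099, 1.622, 0, 1.443], TCP at [0.182, -0.492, 0.405] pointing down, gripper open.
Joint ranges: [-2.91, 2.91], [-0.99, 1.94], [-1.21, 1.42], [-2.12, 2.29], [-1.49, 1.47], [-3.14, 3.14]. Speed limits (rad/s): [2.79, 2.79, 3.14, 3.14, 3.14, 3.14].

INTERFACE

Orientations are given as a 3x3 rotation matrix whose columns are the frame's x, y, z axes.
In Python, from bench import get_state, grab_frame, calibration, robot gives the robot as it stands. The module is installed in compiled form; this text tells all that it offers.
- The arm moves only by the shell command python3 -m crank 'ROWS'. ROWS is text: rows parted by semicolons, each of 7 numbers parted by spaces: the closure, from -1 (fully open) to 1 (shut), then the shift along the tool's x, y, z in m, then the turn, a rotation vector about the tool's x, y, z in degrees. A call has 1 to 8 rows; each row shifts and turns the commanded pose from where the row before left it, along the tool's axes as they then stand; what a row does not reach is not made up. A row lasts 1/8 s, in which the tool goes at most 62.5 mm and 10.7 degrees, less where a joint would pass 70% of its speed; a pose out of reach is approached as far as the arm can. A call with a gripper value outside its range is refused whole. The fingers move at their own pace and stop on an object; the grip force is fixed at half the most. Time passes only in rows, so rows that do not move let the fingers close. It gives the time, the measured TCP pose, the force and the opening at its end, in the units of the state.
- get_state(): the state, without advancing time (a new reading comes with each control period).
- grab_frame(name): name is "side" or "top"; returns the picture (400x640x3 uint8, red, green, blue); there is no depth.
- calibration(name): a dict with "fx", "fy", "cx", "cy" (pixels), "cam_to_world" (4x4, takes a point from camera to world coordinates). Camera axes: x right, y up, looking along -z (the intrinsics and any distortion apply to the point x, -y, -z); pixel columns grow to the right and rows downward; lengths in m; the calibration is good to about 2 mm. A picture is of the moment at which its call begins. calibration takes no time and is no camera call.
- robot.close_job(): hands the job in, once; it reports no verdict.
The state is a dict: "time_s": time; "q": joint angles; "qd": joint speeds; "joint_efforts": joint torques, N m; "tcp_pos": TCP position; "eef_rot": TCP orientation; "wrist_force": force on the tool from outside, world axes, zero at the start; "ft_torque": the same for the moment, N m; "opening": finger opening in m.
Only numpy, scipy, OpenCV 4.12 (cv2) and the standard library are available. Lean on these libraries where they do the work, as an engineer would, in place of code of your own. Each camera call takes 0.05 s, during which the arm holds its last target.

## Working session

There is one attempt and no reset: what is moved stays moved. The work goes in short steps, Python scripts to look and compute and a shell command to move; the robot and the scene stay as the last step left them, time stands still between calls to the robot, and variables do not carry over. Pictures are saved under pics/ and viewed, and the job is handed in when it is done.

```bash
mkdir -p pics
python3 - <<'E'
from bench import get_state, grab_frame, calibration
import cv2, numpy as np
np.set_printoptions(precision=4,suppress=True)
for n in ("side","top"):
    im=grab_frame(n); cv2.imwrite(f"pics/{n}0.png",im[...,::-1])
    c=calibration(n); print(n,{k:np.array(v) for k,v in c.items()})
s=get_state(); print(s)
E
```

```text
side {'fx': array(491.653), 'fy': array(491.653), 'cx': array(321.8534), 'cy': array(193.2533), 'cam_to_world': array([[-0.7952,  0.4642, -0.39  , -0.0432],
       [-0.6062, -0.6226,  0.4949,  0.7163],
       [-0.013 ,  0.63  ,  0.7765,  1.2847],
       [ 0.    ,  0.    ,  0.    ,  1.    ]])}
top {'fx': array(463.5777), 'fy': array(463.5777), 'cx': array(312.7455), 'cy': array(196.3444), 'cam_to_world': array([[-0.001 ,  0.9956, -0.0938,  0.4821],
       [-0.9999, -0.0019, -0.0103, -0.0385],
       [-0.0105,  0.0938,  0.9955,  1.1838],
       [ 0.    ,  0.    ,  0.    ,  1.    ]])}
{'time_s': 0.1, 'q': array([-1.3438,  0.0487,  0.0978,  1.622 , -0.    ,  1.443 ]), 'qd': array([ 0.0003, -0.0019,  0.0035, -0.0022, -0.0015,  0.0017]), 'joint_efforts': array([  0.0036, -33.9851,  32.0936,   0.0158,  -0.0001,   0.    ]), 'tcp_pos': array([ 0.1823, -0.4921,  0.4036]), 'eef_rot': array([[ 0.3474, -0.0005,  0.9377],
       [-0.9377,  0.0021,  0.3474],
       [-0.0021, -1.    ,  0.0003]]), 'wrist_force': array([ 0.1611,  0.909 , -0.3953]), 'ft_torque': array([ 0.0105, -0.0071, -0.033 ]), 'opening': 0.08571329960740312}
```

View pics/side0.png

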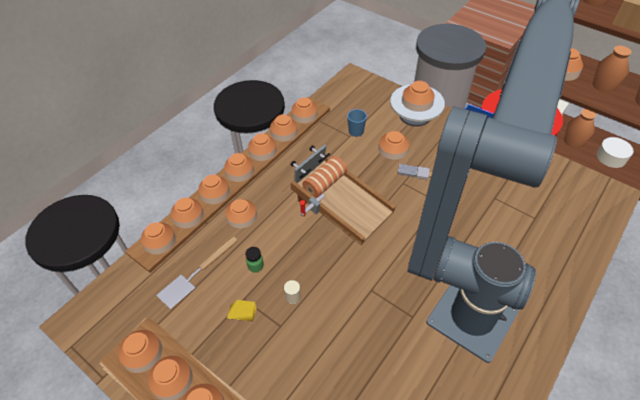

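View pics/top0.png

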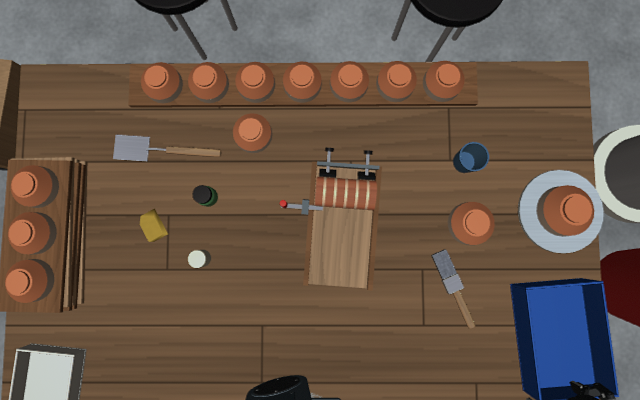

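```bash
cat > h.py <<'E'
import numpy as np, cv2
from bench import calibration
def ray(n,u,v):
    c=calibration(n);T=np.array(c["cam_to_world"])
    d=np.array([(u-c["cx"])/c["fx"],-(v-c["cy"])/c["fy"],-1.]);return T[:3,3],T[:3,:3]@d
def onz(n,u,v,z):
    o,d=ray(n,u,v);return o+d*(z-o[2])/d[2]
def tri(a,b):
    o1,d1=ray("top",*a);o2,d2=ray("side",*b)
    t=np.linalg.lstsq(np.c_[d1,-d2],o2-o1,rcond=None)[0]
    p=o1+t[0]*d1;q=o2+t[1]*d2;return (p+q)/2,np.linalg.norm(p-q)
def proj(n,p):
    c=calibration(n);T=np.linalg.inv(np.array(c["cam_to_world"]));x=T[:3,:3]@p+T[:3,3]
    return c["cx"]-c["fx"]*x[0]/x[2], c["cy"]+c["fy"]*x[1]/x[2]
E
python3 - <<'E'
import cv2,numpy as np
t=cv2.imread("pics/top0.png");s=cv2.imread("pics/side0.png")
def crop(im,x,y,w,h,k): return cv2.resize(im[y:y+h,x:x+w],None,fx=k,fy=k,interpolation=cv2.INTER_CUBIC)
cv2.imwrite("pics/c1.png",crop(t,270,140,125,155,3.8) if 0 else cv2.resize(t[140:295,270:395],(475,589),interpolation=cv2.INTER_CUBIC))
cv2.imwrite("pics/c2.png",crop(s,280,140,120,105,5))
a=crop(t,120,190,100,90,4);b=crop(s,215,240,100,90,4)
cv2.imwrite("pics/c3.png",np.hstack([a,b]))
E
```

```text
(no output)
```

View pics/c1.png

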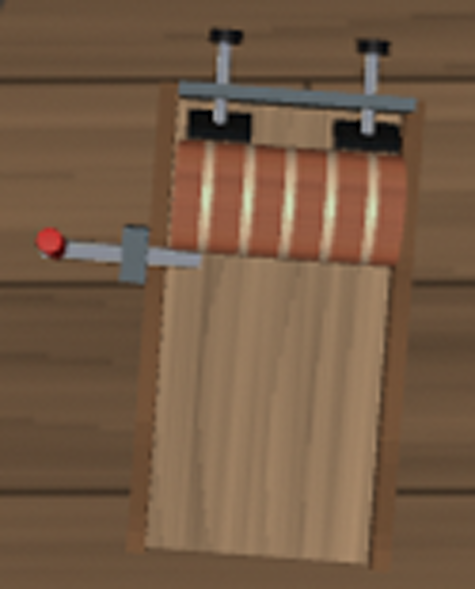

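View pics/c2.png

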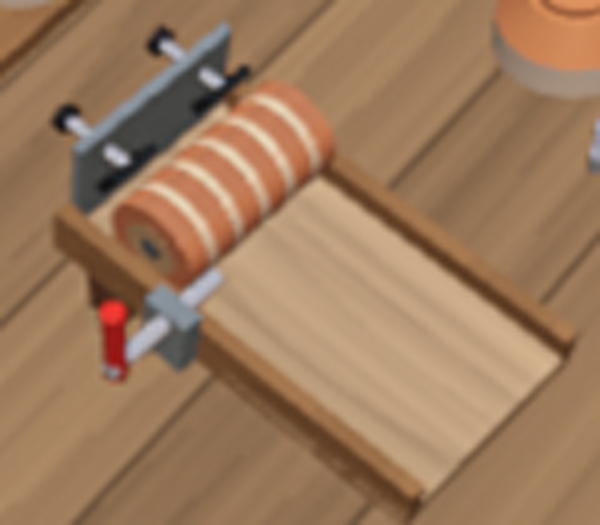

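View pics/c3.png

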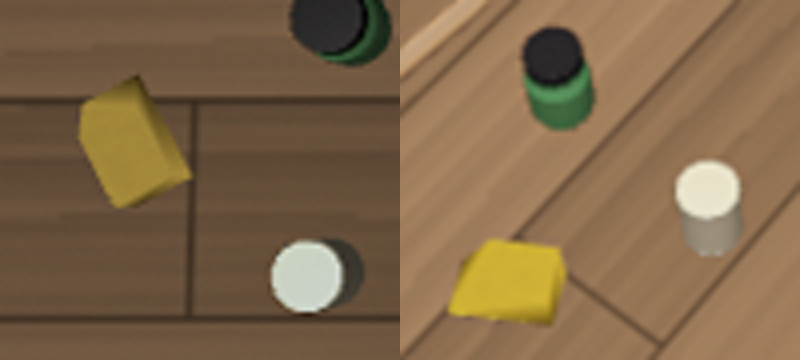

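Run:
```python
import cv2,numpy as np
t=cv2.imread("pics/top0.png");s=cv2.imread("pics/side0.png")
def crop(im,x,y,w,h,k):
    c=im[y:y+h,x:x+w].astype(float); c=np.clip(c*1.3,0,255).astype(np.uint8)
    return cv2.resize(c,None,fx=k,fy=k,interpolation=cv2.INTER_CUBIC)
cv2.imwrite("pics/c4.png",np.hstack([crop(t,133,204,40,44,10),crop(s,222,290,40,44,10)]))
```

```text
(no output)
```

View pics/c4.png

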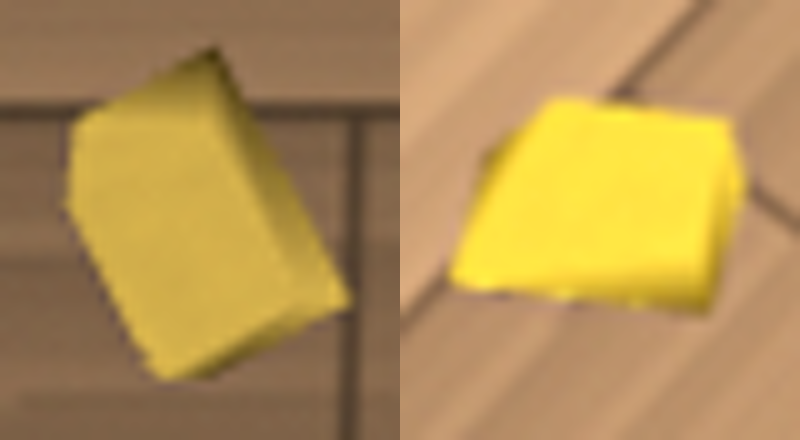

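Run:
```python
from h import *
np.set_printoptions(precision=4,suppress=True)
f=lambda x,y:(x/10+133-.45,y/10+204-.45)
N1=onz("top",*f(213,48),0);N2=onz("top",*f(75,125),0);T1=onz("top",*f(350,300),0)
A=onz("top",*f(160,380),.04);B=onz("top",*f(70,200),.04)
print(N1,N2,T1,A,B,np.linalg.norm(N1-N2),np.linalg.norm(N1-T1),np.linalg.norm(A-B))
d=N1-T1;print(np.degrees(np.arctan2(d[1],d[0])));d=B-A;print(np.degrees(np.arctan2(d[1],d[0])))
t=cv2.imread("pics/top0.png");s=cv2.imread("pics/side0.png")
for n,im in(("top",t),("side",s)):
    h=cv2.cvtColor(im,cv2.COLOR_BGR2HSV)
    for nm,m in(("red",((h[...,0]<4)|(h[...,0]>176))&(h[...,1]>200)&(h[...,2]>60)),("yel",(h[...,0]>22)&(h[...,0]<32)&(h[...,1]>160)&(h[...,2]>100))):
        k,l,st,c=cv2.connectedComponentsWithStats(m.astype(np.uint8))
        for i in range(1,k):
            if st[i,4]>20: print(n,nm,st[i],c[i])
def crop(im,x,y,w,h,k): return cv2.resize(im[y:y+h,x:x+w],None,fx=k,fy=k,interpolation=cv2.INTER_CUBIC)
cv2.imwrite("pics/d1.png",np.vstack([crop(t,295,255,100,40,8),]))
cv2.imwrite("pics/d2.png",crop(s,340,180,65,65,9))
cv2.imwrite("pics/d3.png",crop(t,275,155,110,70,7))
cv2.imwrite("pics/d4.png",crop(s,288,143,80,75,8))
```

```text
[0.5635 0.3818 0.    ] [0.5438 0.4167 0.    ] [0.4989 0.3447 0.    ] [0.4788 0.3782 0.04  ] [0.5231 0.402  0.04  ] 0.04009422619429875 0.07447473445096106 0.0503281968095887
29.912876908802193
28.20864277231236
top red [ 602  274   38   52 1339] [622.9052 297.4354]
side red [482  90  19  22 220] [491.2682 101.0364]
side red [553 110   9  25 131] [557.1908 123.1221]
side red [300 200   6  13  44] [302.4318 205.4545]
side yel [227 300  29  20 451] [242.0288 310.1818]
```

View pics/d1.png

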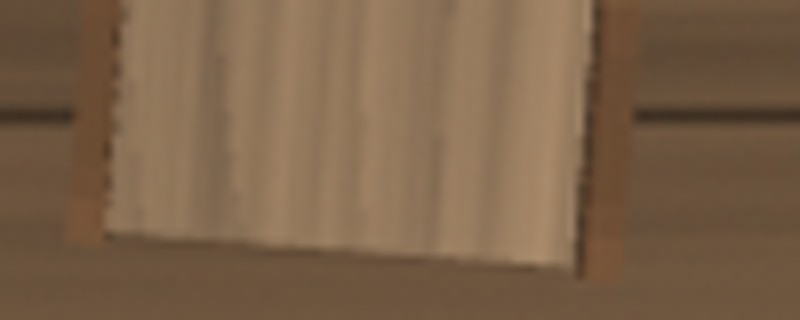

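View pics/d2.png

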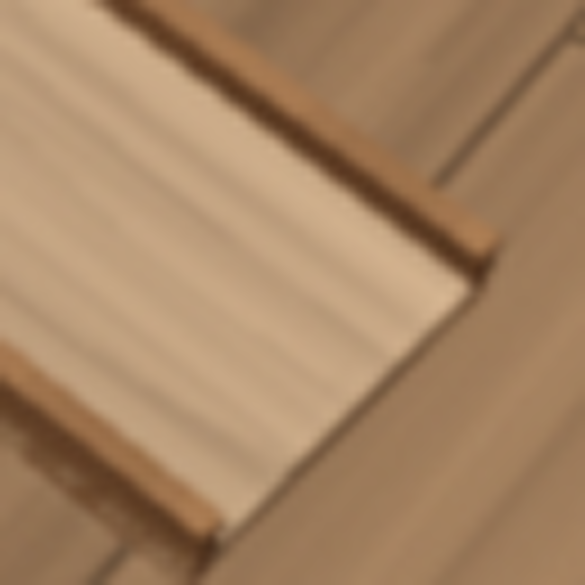

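View pics/d3.png

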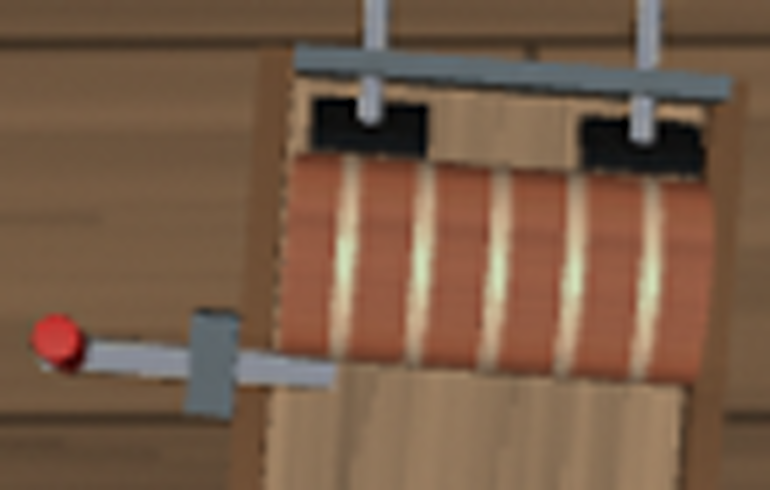

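View pics/d4.png

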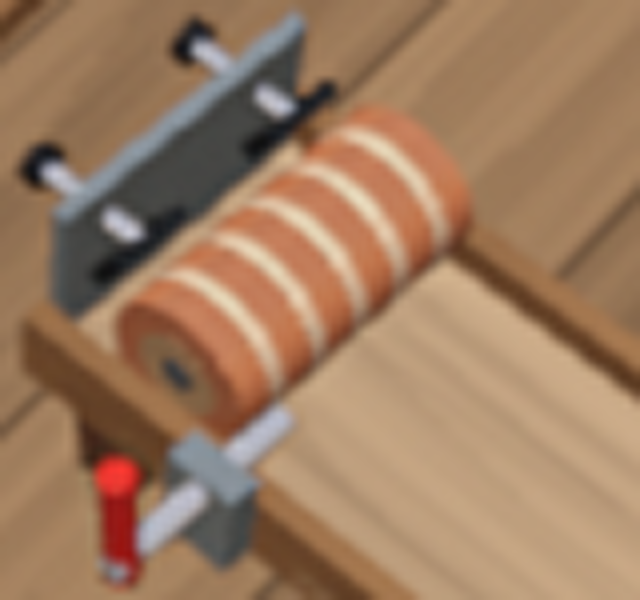

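Run:
```python
from h import *
np.set_printoptions(precision=4,suppress=True)
c=lambda x,y,x0,y0,k:((x+.5)/k+x0-.5,(y+.5)/k+y0-.5)
d1=lambda x,y:c(x,y,295,255,8)
d2=lambda x,y:c(x,y,340,180,9)
d3=lambda x,y:c(x,y,275,155,7)
d4=lambda x,y:c(x,y,288,143,8)
P={}
for n,a,b in [("rc_out",d1(622,276),d2(498,240)),("rc_in",d1(583,275),d2(478,265)),("lc_in",d1(104,242),d2(222,522)),
 ("lc_out",d1(66,240),d2(203,548)),("bedR",d1(577,268),d2(476,286)),
 ("plateL",d3(296,46),d4(57,210)),("plateR",d3(732,78),d4(297,14)),("post",d3(58,338),d4(118,470)),("bolt",d3(335,378),d4(292,418))]:
    p,e=tri(a,b);P[n]=p;print(n,p,e)
u=P["plateL"]-P["plateR"];print(np.linalg.norm(u),np.degrees(np.arctan2(-u[0],u[1])))
u=P["lc_out"]-P["rc_out"];print(np.linalg.norm(u),np.degrees(np.arctan2(-u[0],u[1])))
u=P["lc_in"]-P["rc_in"];print(np.linalg.norm(u))
u=(P["plateL"]+P["plateR"]-P["lc_out"]-P["rc_out"])/2;print(u,np.degrees(np.arctan2(u[1],u[0])))
```

```text
rc_out [ 0.363  -0.1713  0.0426] 0.0015821782066651909
rc_in [ 0.3633 -0.1596  0.0402] 0.000981850282730259
lc_in [ 0.3734 -0.0142  0.0429] 0.0010259334612745057
lc_out [ 0.3736 -0.0028  0.0408] 0.0016364734272920605
bedR [ 0.3635 -0.1595  0.0277] 0.0024592118586118494
plateL [ 0.6591 -0.038   0.143 ] 0.00317997401513375
plateR [ 0.6484 -0.1791  0.1431] 0.002974466239887964
post [0.5659 0.0401 0.1296] 0.0019174162712226634
bolt [ 0.5554 -0.0513  0.0774] 0.003834883019711372
0.14145445231837506 -4.366312479207975
0.16890313412431787 -3.5837354593371695
0.14578253752487297
[ 0.2855 -0.0215  0.1013] -4.308054851517442
```

```bash
python3 -m crank '-1 0 0 0 0 -10.5 0;-1 0 0 0 0 -10.5 0;-1 0 0 0 0 -10.5 0;-1 0 0 0 0 -10.5 0;-1 0 0 0 0 -10.5 0;-1 0 0 0 0 -10.5 0;-1 0 0 0 0 -10.5 0;-1 0 0 0 0 -10.5 0'
python3 -m crank '-1 0 0 0 0 -10.5 0;-1 0 0 0 0 -10.5 0;-1 0 0 0 0 -10.5 0;-1 0 0 0 0 -10.5 0;-1 0 0 0 0 -10.5 0;-1 0 0 0 0 -10.5 0;-1 0 0 0 0 -10.5 0;-1 0 0 0 0 -10.5 0'
python3 -m crank '-1 0 0 0 0 -10.5 0;-1 0 0 0 0 -10.5 0;-1 0 0 0 0 0 0'
cat >> h.py <<'E'
def need(gp,show=True):
    "shift in tool axes to bring grasp point to gp(world)"
    from bench import get_state
    s=get_state();R=np.array(s["eef_rot"]);g=np.array(s["tcp_pos"])+R@[0,.155,0]
    print("grasp",g.round(4),"R z head",np.degrees(np.arctan2(R[1,2],R[0,2])).round(2),"y",R[:,1].round(4),"need tool",(R.T@(np.array(gp)-g)).round(4),"q",np.round(s["q"],2),"t",s["time_s"],"F",np.round(s["wrist_force"],2),"open",round(s["opening"],4))
    return s
E
python3 -c "
from h import *
need([.510,.374,.15])"
```

```text
time_s: 1.1
tcp_pos: [0.1823, -0.4922, 0.404]
eef_rot: [[0.967, -0.0, -0.253], [0.253, 0.001, 0.967], [0.0, -1.0, 0.001]]
wrist_force: [-0.5, 0.2, 0.6]
opening: 0.0855
time_s: 2.1
tcp_pos: [0.1824, -0.4922, 0.404]
eef_rot: [[-0.151, -0.0, -0.989], [0.989, 0.001, -0.151], [0.001, -1.0, 0.0]]
wrist_force: [0.2, -0.3, 0.4]
opening: 0.0855
time_s: 2.48
tcp_pos: [0.1824, -0.4922, 0.4041]
eef_rot: [[-0.488, -0.0, -0.873], [0.873, 0.001, -0.488], [0.001, -1.0, -0.0]]
wrist_force: [-0.3, 0.1, -0.0]
opening: 0.0853
grasp [ 0.1823 -0.492   0.2491] R z head -150.79 y [-3.0e-04  1.2e-03 -1.0e+00] need tool [ 0.5959  0.1    -0.7086] q [-1.34  0.05  0.1   1.62  0.   -1.85] t 2.475 F [-0.28  0.1  -0.01] open 0.0853
```

```bash
python3 -m crank '-1 .03 0 -.035 0 0 0;-1 .03 0 -.035 0 0 0;-1 .03 0 -.035 0 0 0;-1 .03 0 -.035 0 0 0;-1 .03 0 -.035 0 0 0;-1 .03 0 -.035 0 0 0;-1 .03 0 -.035 0 0 0;-1 .03 0 -.035 0 0 0'
python3 -m crank '-1 .03 0 -.035 0 0 0;-1 .03 0 -.035 0 0 0;-1 .03 0 -.035 0 0 0;-1 .03 0 -.035 0 0 0;-1 .03 0 -.035 0 0 0;-1 .03 0 -.035 0 0 0;-1 .03 0 -.035 0 0 0;-1 .03 0 -.035 0 0 0'
python3 -m crank '-1 .03 0 -.036 0 0 0;-1 .03 0 -.036 0 0 0;-1 .03 0 -.036 0 0 0;-1 .026 0 -.036 0 0 0;-1 0 0 0 0 0 0'
python3 -c "
from h import *
need([.510,.374,.022])"
```

```text
time_s: 3.48
tcp_pos: [0.3091, -0.1445, 0.4046]
eef_rot: [[-0.486, 0.001, -0.874], [0.874, -0.0, -0.486], [-0.0, -1.0, -0.0]]
wrist_force: [0.8, 0.2, 0.5]
opening: 0.0855
time_s: 4.47
tcp_pos: [0.4357, 0.2021, 0.4045]
eef_rot: [[-0.487, 0.0, -0.873], [0.873, -0.0, -0.487], [-0.0, -1.0, 0.0]]
wrist_force: [-0.3, -0.9, -0.1]
opening: 0.0855
time_s: 5.1
tcp_pos: [0.5049, 0.3746, 0.4014]
eef_rot: [[-0.49, -0.004, -0.872], [0.872, -0.002, -0.49], [0.0, -1.0, 0.004]]
wrist_force: [-0.8, 0.0, 1.3]
opening: 0.0854
grasp [0.5043 0.3743 0.2464] R z head -150.69 y [-0.0036 -0.0016 -1.    ] need tool [-0.0032  0.2244 -0.0057] q [0.53 0.33 0.42 1.66 0.   0.02] t 5.1 F [-0.81  0.01  1.26] open 0.0854
```

```bash
python3 -m crank '-1 -.003 .05 -.005 0 0 0;-1 0 .05 0 0 0 0;-1 0 .05 0 0 0 0;-1 0 .05 0 0 0 0;-1 0 0 0 0 0 0'
python3 - <<'E'
from h import *
need([.510,.374,.023])
from bench import grab_frame
t=grab_frame("top");cv2.imwrite("pics/e1.png",cv2.resize(t[180:270,100:230,::-1],None,fx=5,fy=5,interpolation=cv2.INTER_CUBIC))
E
```

```text
time_s: 5.72
tcp_pos: [0.5071, 0.3695, 0.1991]
eef_rot: [[-0.488, -0.011, -0.873], [0.873, -0.007, -0.488], [-0.0, -1.0, 0.013]]
wrist_force: [-0.3, -1.4, -0.0]
opening: 0.0855
grasp [0.5054 0.3685 0.0441] R z head -150.82 y [-0.0109 -0.0066 -0.9999] need tool [ 0.0026  0.021  -0.007 ] q [ 0.52  0.37  0.06  1.27 -0.    0.01] t 5.725 F [-0.3  -1.36 -0.04] open 0.0855
```

View pics/e1.png

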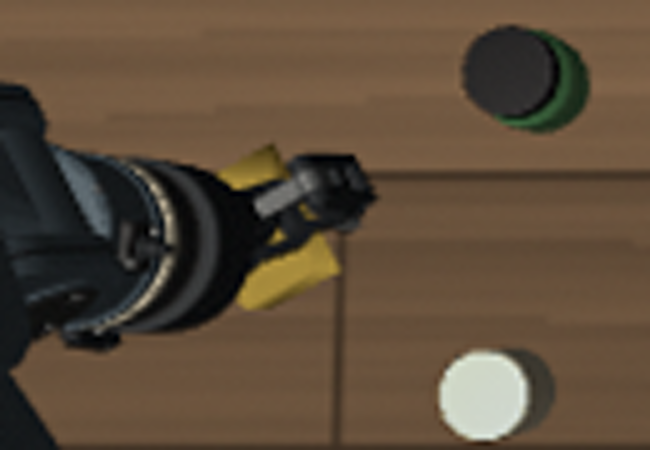

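```bash
python3 -m crank '-1 .0025 .0 -.005 -.7 0 0;-1 0 .012 0 0 0 0;-1 0 .01 0 0 0 0;-1 0 0 0 0 0 0'
python3 - <<'E'
from h import *
need([.510,.374,.022])
E
```

```text
time_s: 6.28
tcp_pos: [0.5128, 0.3764, 0.1813]
eef_rot: [[-0.49, 0.008, -0.872], [0.872, 0.005, -0.49], [-0.0, -1.0, -0.01]]
wrist_force: [-0.3, 0.3, 0.4]
opening: 0.0854
grasp [0.5141 0.3771 0.0263] R z head -150.67 y [ 0.0083  0.0046 -1.    ] need tool [-0.0007  0.0043  0.0051] q [ 0.53  0.39  0.05  1.22 -0.    0.02] t 6.275 F [-0.31  0.3   0.38] open 0.0854
```

```bash
python3 -m crank '-1 -.0007 .004 .0035 .55 0 0;-1 0 0 0 0 0 0;-1 0 0 0 0 0 0'
python3 - <<'E'
from h import *
need([.510,.374,.022])
E
```

```text
time_s: 6.65
tcp_pos: [0.5108, 0.3744, 0.1788]
eef_rot: [[-0.49, 0.003, -0.872], [0.872, 0.001, -0.49], [0.0, -1.0, -0.003]]
wrist_force: [0.3, -0.0, 0.4]
opening: 0.0857
grasp [0.5112 0.3747 0.0238] R z head -150.67 y [ 0.0025  0.0014 -1.    ] need tool [0.     0.0018 0.0014] q [ 0.53  0.39  0.04  1.22 -0.    0.01] t 6.65 F [ 0.32 -0.03  0.38] open 0.0857
```

```bash
python3 -m crank '1 0 0 0 0 0 0;1 0 0 0 0 0 0;1 0 0 0 0 0 0;1 0 0 0 0 0 0;1 0 0 0 0 0 0;1 0 0 0 0 0 0;1 0 0 0 0 0 0'
python3 - <<'E'
from h import *
need([.510,.374,.022])
E
```

```text
time_s: 7.52
tcp_pos: [0.511, 0.3745, 0.1791]
eef_rot: [[-0.49, 0.003, -0.872], [0.872, 0.002, -0.49], [-0.0, -1.0, -0.003]]
wrist_force: [-0.0, -0.7, 2.4]
opening: 0.0393
grasp [0.5114 0.3748 0.0241] R z head -150.67 y [ 0.0031  0.0017 -1.    ] need tool [-0.      0.0021  0.0016] q [ 0.53  0.39  0.04  1.22 -0.    0.01] t 7.525 F [-0.04 -0.73  2.4 ] open 0.0393
```

```bash
python3 -m crank '1 0 -.02 0 0 0 0;1 0 -.04 0 0 0 0;1 0 -.05 0 0 0 0;1 0 -.04 0 0 8.35 0;1 0 0 0 0 8.35 0;1 0 0 0 0 8.35 0;1 0 0 0 0 8.35 0;1 0 0 0 0 0 0'
python3 - <<'E'
from h import *
need([.4686,-.0941,.12])
E
```

```text
time_s: 8.52
tcp_pos: [0.5101, 0.3741, 0.3287]
eef_rot: [[0.069, 0.001, -0.998], [0.998, 0.001, 0.069], [0.001, -1.0, -0.001]]
wrist_force: [0.0, -0.4, -1.3]
opening: 0.0392
grasp [0.5102 0.3742 0.1737] R z head 176.03 y [ 1.1e-03  8.0e-04 -1.0e+00] need tool [-0.4701  0.0533  0.0091] q [0.53 0.33 0.27 1.51 0.   0.6 ] t 8.525 F [ 0.03 -0.39 -1.34] open 0.0392
```

```bash
python3 -m crank '1 -.03 0 0 0 0 0;1 -.045 0 0 0 0 0;1 -.045 0 0 0 0 0;1 -.045 0 0 0 0 0;1 -.045 0 0 0 0 0;1 -.045 0 0 0 0 0;1 -.045 0 0 0 0 0;1 -.045 0 0 0 0 0'
python3 -m crank '1 -.045 0 .0 0 0 0;1 -.045 0 .014 0 0 0;1 -.035 0 .014 -3.5 0 0;1 0 0 0 -3.5 0 0;1 0 0 0 0 0 0;1 0 0 0 0 0 0'
python3 - <<'E'
from h import *
s=need([.4686,-.0941,.08]);print(s["eef_rot"])
from bench import grab_frame
t=grab_frame("top");cv2.imwrite("pics/f1.png",cv2.resize(t[150:300,260:400,::-1],None,fx=4,fy=4,interpolation=cv2.INTER_CUBIC))
t=grab_frame("side");cv2.imwrite("pics/f2.png",cv2.resize(t[130:250,270:410,::-1],None,fx=5,fy=5,interpolation=cv2.INTER_CUBIC))
E
```

```text
time_s: 9.52
tcp_pos: [0.4853, 0.0288, 0.3285]
eef_rot: [[0.068, 0.002, -0.998], [0.998, 0.001, 0.068], [0.001, -1.0, -0.002]]
wrist_force: [0.9, 0.6, -1.9]
opening: 0.0391
time_s: 10.28
tcp_pos: [0.449, -0.0922, 0.328]
eef_rot: [[0.069, 0.123, -0.99], [0.998, -0.007, 0.069], [0.001, -0.992, -0.123]]
wrist_force: [-0.5, 0.0, -2.3]
opening: 0.0393
grasp [ 0.468  -0.0933  0.1742] R z head 176.01 y [ 0.1227 -0.0071 -0.9924] need tool [-0.0009  0.0936  0.0109] q [-0.36 -0.21 -0.3   1.36  0.04 -0.29] t 10.275 F [-0.53  0.02 -2.29] open 0.0393
[[ 0.06941072  0.12268001 -0.99001604]
 [ 0.9975871  -0.00708632  0.06906341]
 [ 0.00145713 -0.99242098 -0.12287587]]
```

View pics/f1.png

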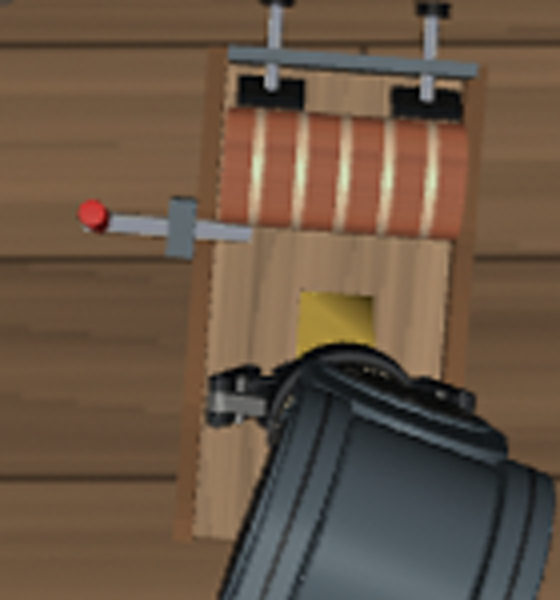

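View pics/f2.png

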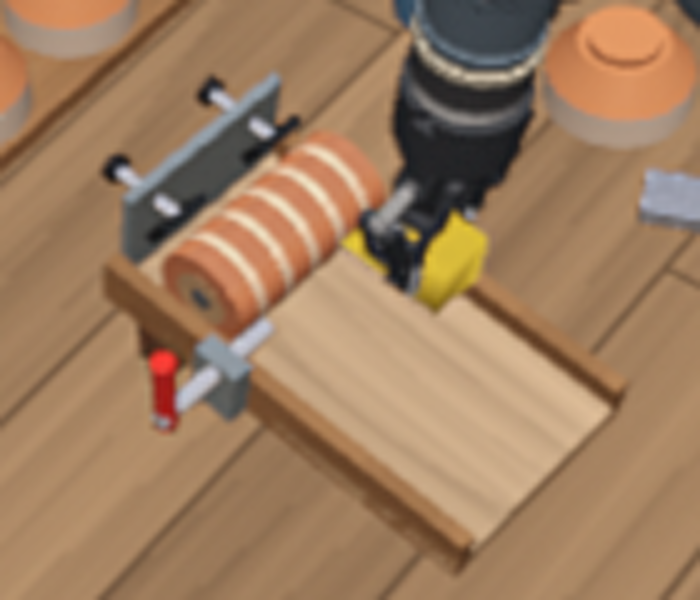

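```bash
python3 -m crank '1 -.001 .03 .004 0 0 0;1 0 .04 .004 0 0 0;1 0 .025 .003 0 0 0;1 0 .005 0 0 0 0;1 0 0 0 0 0 0;1 0 0 0 0 0 0'
python3 - <<'E'
from h import *
s=need([.4686,-.0941,.06]);
from bench import grab_frame
t=grab_frame("side");cv2.imwrite("pics/g2.png",cv2.resize(t[130:250,270:410,::-1],None,fx=5,fy=5,interpolation=cv2.INTER_CUBIC))
E
```

```text
time_s: 11.12
tcp_pos: [0.4515, -0.0938, 0.2291]
eef_rot: [[0.071, 0.127, -0.989], [0.998, -0.008, 0.07], [0.001, -0.992, -0.127]]
wrist_force: [-1.2, 0.2, -2.1]
opening: 0.0392
grasp [ 0.4711 -0.0951  0.0754] R z head 175.95 y [ 0.1267 -0.0084 -0.9919] need tool [0.0008 0.0149 0.0045] q [-0.36 -0.17 -0.46  1.16  0.04 -0.29] t 11.125 F [-1.19  0.18 -2.12] open 0.0392
```

View pics/g2.png

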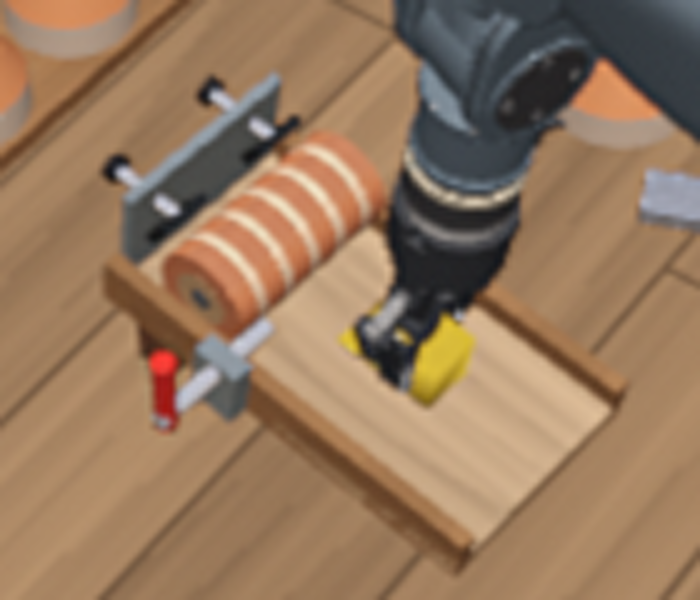

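```bash
for i in 1; do python3 -m crank '1 0 .003 0 0 0 0;1 0 .003 0 0 0 0;1 0 0 0 0 0 0' | grep -E 'pos|force'; python3 -m crank '1 0 .002 0 0 0 0;1 0 0 0 0 0 0'| grep -E 'pos|force'; done; python3 -m crank '1 0 .0015 0 0 0 0;1 0 0 0 0 0 0'| grep -E 'pos|force'
```

```text
tcp_pos: [0.451, -0.0935, 0.221]
wrist_force: [-0.8, 0.0, -2.2]
tcp_pos: [0.4514, -0.0936, 0.2191]
wrist_force: [-0.2, -0.5, -2.2]
tcp_pos: [0.4516, -0.0936, 0.2177]
wrist_force: [0.5, -0.0, -2.4]
```

```bash
python3 -m crank '1 0 .0015 0 0 0 0;1 0 0 0 0 0 0'| grep -E 'pos|force'; python3 -m crank '1 0 .0015 0 0 0 0;1 0 0 0 0 0 0'| grep -E 'pos|force'
```

```text
tcp_pos: [0.4519, -0.0936, 0.2172]
wrist_force: [-3.3, 0.8, 2.8]
tcp_pos: [0.452, -0.0936, 0.2172]
wrist_force: [-8.2, 2.6, 12.6]
```

```bash
python3 -m crank '1 0 -.0015 0 0 0 0;1 0 0 0 0 0 0'| grep -E 'pos|force'
python3 - <<'E'
from h import *
s=need([.4686,-.0941,.06]);print(s["eef_rot"],s["ft_torque"])
E
```

```text
tcp_pos: [0.452, -0.0937, 0.2172]
wrist_force: [-4.1, 1.5, 5.3]
grasp [ 0.4712 -0.0949  0.0634] R z head 175.92 y [ 0.1243 -0.0077 -0.9922] need tool [0.0006 0.0031 0.0031] q [-0.36 -0.16 -0.47  1.13  0.04 -0.29] t 12.8 F [-4.07  1.48  5.27] open 0.0393
[[ 0.07099143  0.12434505 -0.98969618]
 [ 0.99747624 -0.00768998  0.07058333]
 [ 0.00116594 -0.99220924 -0.12457715]] [0.21503594 0.8713984  0.00409425]
```

```bash
python3 -m crank '1 0 -.0005 -.004 0 0 0;1 0 0 -.008 0 0 0;1 0 0 -.008 0 0 0;1 0 0 -.008 0 0 0;1 0 0 -.004 0 0 0;1 0 0 0 0 0 0;1 0 0 0 0 0 0'| grep -E 'pos|force'
python3 - <<'E'
from h import *
s=need([.4686,-.0941,.06]);print(s["eef_rot"],s["ft_torque"])
from bench import grab_frame
t=grab_frame("side");cv2.imwrite("pics/i2.png",cv2.resize(t[130:250,270:410,::-1],None,fx=5,fy=5,interpolation=cv2.INTER_CUBIC))
t=grab_frame("top");cv2.imwrite("pics/i1.png",cv2.resize(t[150:300,260:400,::-1],None,fx=4,fy=4,interpolation=cv2.INTER_CUBIC))
E
```

```text
tcp_pos: [0.4838, -0.0961, 0.2212]
wrist_force: [-2.4, 0.2, 3.3]
grasp [ 0.5032 -0.0973  0.0674] R z head 175.91 y [ 0.125  -0.008  -0.9921] need tool [0.0008 0.003  0.0354] q [-0.34 -0.07 -0.39  1.13  0.03 -0.27] t 13.675 F [-2.44  0.2   3.29] open 0.039
[[ 7.11699133e-02  1.24980328e-01 -9.89603335e-01]
 [ 9.97463808e-01 -8.03004676e-03  7.07210782e-02]
 [ 8.92182507e-04 -9.92126724e-01 -1.25234852e-01]] [-0.13171195  0.47555704 -0.06754217]
```

View pics/i2.png

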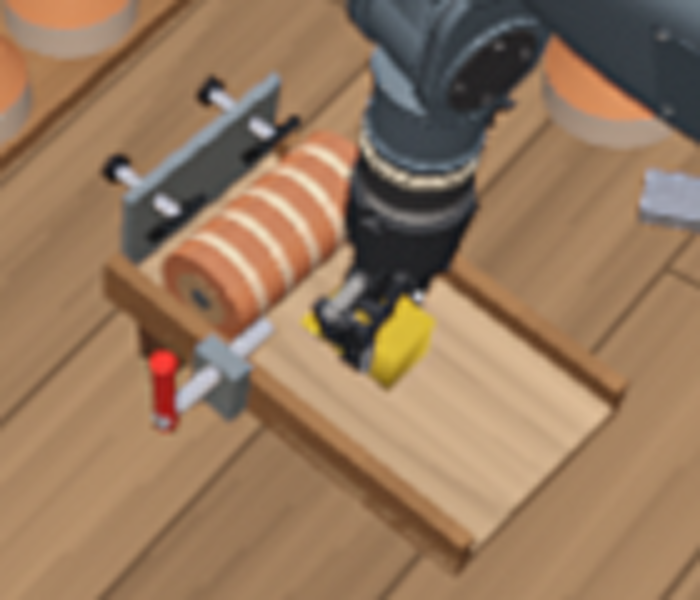

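View pics/i1.png

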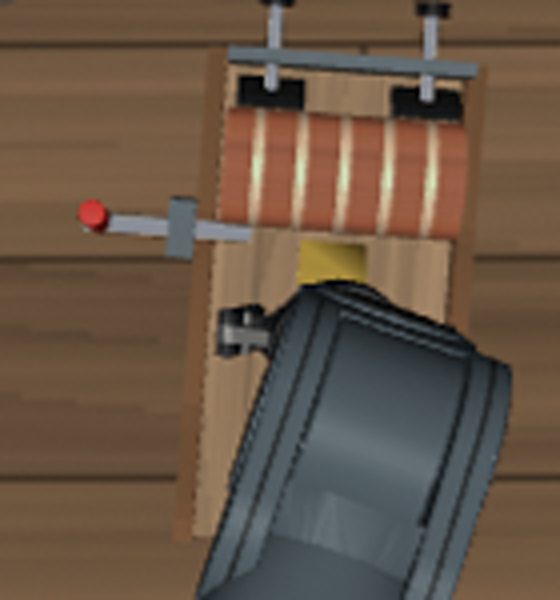

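```bash
python3 -m crank '1 0 -.0002 -.004 0 0 0;1 0 0 -.004 0 0 0;1 0 0 -.004 0 0 0;1 0 0 0 0 0 0'| grep -E 'pos|force'; python3 -m crank '1 0 0 -.0025 0 0 0;1 0 0 0 0 0 0'| grep -E 'pos|force'; python3 -m crank '1 0 0 -.0025 0 0 0;1 0 0 0 0 0 0'| grep -E 'pos|force'
```

```text
tcp_pos: [0.4952, -0.0966, 0.2225]
wrist_force: [-3.6, 1.4, 4.5]
tcp_pos: [0.4975, -0.0967, 0.2229]
wrist_force: [-5.1, 0.9, 5.2]
tcp_pos: [0.5, -0.0969, 0.2232]
wrist_force: [-5.3, 0.7, 6.0]
```

```bash
python3 -m crank '1 0 -.0006 -.001 0 0 0;1 0 0 0 0 0 0'| grep -E 'pos|force'; python3 -m crank '1 0 0 -.002 0 0 0;1 0 0 0 0 0 0'| grep -E 'pos|force'; python3 -m crank '1 0 0 -.002 0 0 0;1 0 0 0 0 0 0'| grep -E 'pos|force'
```

```text
tcp_pos: [0.5012, -0.0971, 0.2234]
wrist_force: [-1.5, 1.2, 0.5]
tcp_pos: [0.5035, -0.0973, 0.2237]
wrist_force: [0.5, -0.7, -1.5]
tcp_pos: [0.5054, -0.0974, 0.2241]
wrist_force: [-0.2, 0.5, -1.8]
```

```bash
python3 -m crank '1 0 0.0001 -.002 0 0 0;1 0 0 0 0 0 0'| grep -E 'pos|force'; python3 -m crank '1 0 0 -.002 0 0 0;1 0 0 0 0 0 0'| grep -E 'pos|force'; python3 -m crank '1 0 0 -.001 0 0 0;1 0 0 0 0 0 0'| grep -E 'pos|force'
```

```text
tcp_pos: [0.5071, -0.0975, 0.2242]
wrist_force: [-1.2, -0.1, -2.8]
tcp_pos: [0.509, -0.0977, 0.2246]
wrist_force: [-2.1, 0.7, -3.3]
tcp_pos: [0.5101, -0.0977, 0.2248]
wrist_force: [-1.8, 0.7, -2.4]
```

```bash
for k in 1; do python3 -m crank '1 0 0 -.001 0 0 0;1 0 0 0 0 0 0'| grep -E 'pos|force';python3 -m crank '1 0 0 -.001 0 0 0;1 0 0 0 0 0 0'| grep -E 'pos|force';  done
python3 - <<'E'
from h import *
from bench import grab_frame
t=grab_frame("side");cv2.imwrite("pics/j2.png",cv2.resize(t[130:250,270:410,::-1],None,fx=5,fy=5,interpolation=cv2.INTER_CUBIC))
t=grab_frame("top");cv2.imwrite("pics/j1.png",cv2.resize(t[150:300,260:400,::-1],None,fx=4,fy=4,interpolation=cv2.INTER_CUBIC))
E
```

```text
tcp_pos: [0.5113, -0.0979, 0.2251]
wrist_force: [-1.7, -0.0, -3.3]
tcp_pos: [0.5123, -0.0979, 0.2253]
wrist_force: [-1.4, 1.5, -3.7]
```

View pics/j2.png

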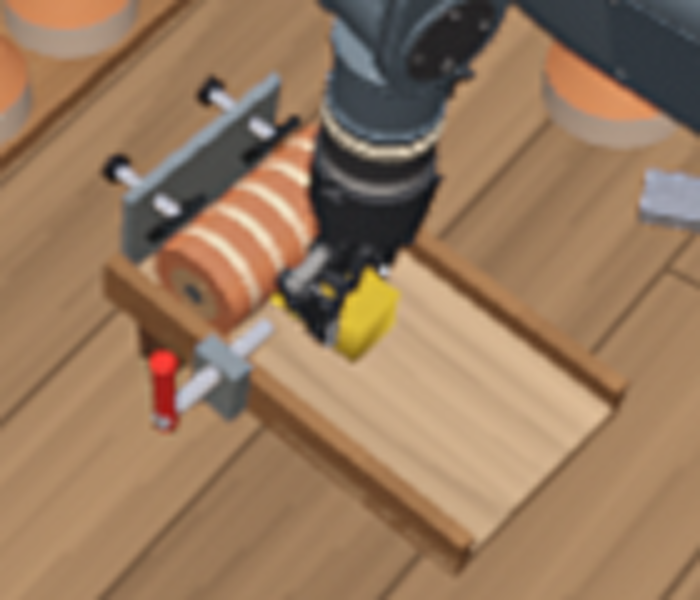

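View pics/j1.png

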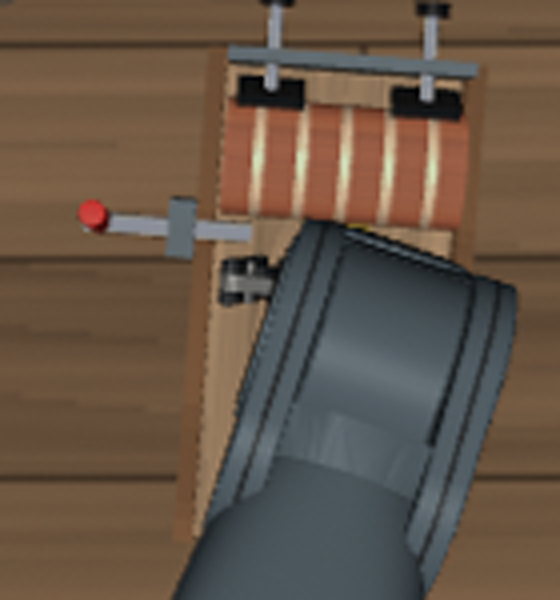

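```bash
python3 -m crank '1 0 0.0004 -.001 0 0 0;1 0 0 0 0 0 0'| grep -E 'pos|force';python3 -m crank '1 0 0 -.001 0 0 0;1 0 0 0 0 0 0'| grep -E 'pos|force'; python3 -m crank '1 0 0 -.001 0 0 0;1 0 0 0 0 0 0'| grep -E 'pos|force'
```

```text
tcp_pos: [0.5132, -0.098, 0.2249]
wrist_force: [-1.8, -0.6, -3.9]
tcp_pos: [0.5143, -0.0981, 0.2251]
wrist_force: [-0.6, 1.0, -4.0]
tcp_pos: [0.5153, -0.0982, 0.2252]
wrist_force: [-2.3, 0.1, -2.7]
```

```bash
python3 -m crank '1 0 0.0004 -.001 0 0 0;1 0 0 0 0 0 0'| grep -E 'pos|force';python3 -m crank '1 0 0 -.001 0 0 0;1 0 0 0 0 0 0'| grep -E 'pos|force'
```

```text
tcp_pos: [0.5162, -0.0982, 0.2252]
wrist_force: [-3.3, 0.1, 0.5]
tcp_pos: [0.5173, -0.0983, 0.2253]
wrist_force: [-3.4, -0.7, -0.0]
```

```bash
python3 -m crank '1 0 0 -.001 0 0 0;1 0 0 0 0 0 0'| grep -E 'pos|force'
```

```text
tcp_pos: [0.5178, -0.0983, 0.2254]
wrist_force: [-7.1, 1.1, 1.3]
```

```bash
python3 -m crank '1 0 0 -.0005 0 0 0;1 0 0 0 0 0 0'| grep -E 'pos|force'
```

```text
tcp_pos: [0.5179, -0.0983, 0.2254]
wrist_force: [-7.2, 1.2, 3.0]
```

```bash
python3 -m crank '1 0 0 -.0005 0 0 0;1 0 0 0 0 0 0'| grep -E 'pos|force'; python3 -c "
from h import *
s=need([0,0,0]);print(s['eef_rot'],s['ft_torque'])"
```

```text
tcp_pos: [0.5181, -0.0983, 0.2255]
wrist_force: [-9.0, 1.5, 5.0]
grasp [ 0.5368 -0.0995  0.0716] R z head 175.9 y [ 0.1206 -0.0075 -0.9927] need tool [0.0608 0.0056 0.5472] q [-0.32  0.02 -0.3   1.14  0.03 -0.25] t 18.875 F [-9.05  1.5   5.04] open 0.0395
[[ 0.0713563   0.12063757 -0.99012871]
 [ 0.99745022 -0.00747925  0.07097267]
 [ 0.00115655 -0.99266844 -0.12086366]] [ 0.12775426  1.67906559 -0.02780144]
```

```bash
python3 -m crank '1 0 -.0004 -.0006 0 0 0;1 0 0 0 0 0 0'| grep -E 'pos|force';  python3 -m crank '1 0 0 -.0004 0 0 0;1 0 0 0 0 0 0'| grep -E 'pos|force'
```

```text
tcp_pos: [0.5183, -0.0984, 0.2256]
wrist_force: [-10.1, 0.6, 3.9]
tcp_pos: [0.5185, -0.0983, 0.2256]
wrist_force: [-10.7, -0.2, 4.3]
```

```bash
python3 -m crank '1 0 -.0002 -.0007 0 0 0;1 0 0 0 0 0 0'| grep -E 'pos|force';  python3 -m crank '1 0 0 -.0003 0 0 0;1 0 0 0 0 0 0;1 0 0 0 0 0 0'| grep -E 'pos|force'; python3 -c "
from h import *
s=need([0,0,0]);print(np.array(s['eef_rot']).T@s['wrist_force'],s['ft_torque'])"
```

```text
tcp_pos: [0.5187, -0.0984, 0.2257]
wrist_force: [-12.6, 1.5, 4.6]
tcp_pos: [0.5188, -0.0984, 0.2257]
wrist_force: [-13.1, 1.0, 5.8]
grasp [ 0.5369 -0.0995  0.0717] R z head 175.88 y [ 0.1166 -0.0073 -0.9931] need tool [0.0607 0.0079 0.5473] q [-0.32  0.02 -0.29  1.15  0.03 -0.25] t 20.0 F [-13.06   0.96   5.85] open 0.0394
[ 0.02977489 -7.33761059 12.32471219] [ 0.08078534  2.26826115 -0.02599357]
```

```bash
python3 -m crank '1 0 0 .0010 -.4 0 0;1 0 0 0 0 0 0;1 0 0 0 0 0 0'| grep -E 'pos|force'; python3 -c "
from h import *
s=need([0,0,0]);print(np.array(s['eef_rot']).T@s['wrist_force'],s['ft_torque'])"
```

```text
tcp_pos: [0.5178, -0.0983, 0.2254]
wrist_force: [-12.3, 0.1, 4.0]
grasp [ 0.5369 -0.0995  0.0715] R z head 175.88 y [ 0.1234 -0.0079 -0.9923] need tool [0.0606 0.0039 0.5474] q [-0.32  0.01 -0.3   1.14  0.03 -0.25] t 20.375 F [-12.31   0.14   4.04] open 0.0392
[-0.73776148 -5.52496651 11.69381516] [ 0.08035082  2.34761367 -0.04231933]
```

```bash
python3 -m crank '-.5 0 0 0 0 0 0;-.5 0 0 0 0 0 0;-.5 0 0 0 0 0 0;-.5 0 0 0 0 0 0'
python3 - <<'E'
from h import *
from bench import grab_frame
need([0,0,0])
t=grab_frame("side");cv2.imwrite("pics/k2.png",cv2.resize(t[130:250,270:410,::-1],None,fx=5,fy=5,interpolation=cv2.INTER_CUBIC))
E
```

```text
time_s: 20.88
tcp_pos: [0.5205, -0.0986, 0.2263]
eef_rot: [[0.071, 0.132, -0.989], [0.997, -0.008, 0.07], [0.001, -0.991, -0.132]]
wrist_force: [0.0, -0.1, -1.1]
opening: 0.064
grasp [ 0.5409 -0.0998  0.0727] R z head 175.92 y [ 0.1319 -0.0081 -0.9912] need tool [ 6.110e-02 -1.000e-04  5.515e-01] q [-0.32  0.01 -0.3   1.13  0.03 -0.25] t 20.875 F [ 0.02 -0.11 -1.09] open 0.064
```

View pics/k2.png

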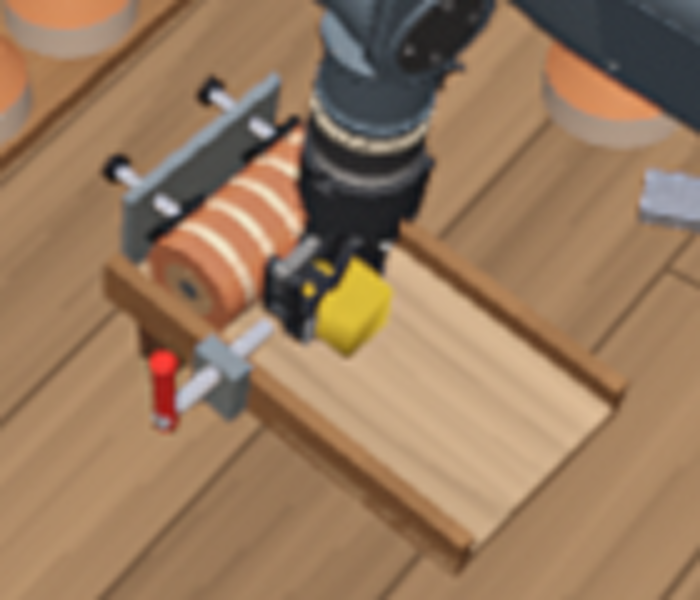

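```bash
python3 -m crank '-.5 0 -.01 0 0 0 0;-.5 0 -.03 0 0 0 0;-.5 0 -.045 0 0 0 0;-.5 0 -.05 0 0 0 0;-.5 0.02 -.03 0 3.7 0 0;0 .04 0 0 3.7 0 0;0 .04 0 0 0 0 0;0 .03 0 0 0 0 0'; python3 -m crank '0 0 0 0 0 0 0;0 0 0 0 0 0 0'
python3 - <<'E'
from h import *
from bench import grab_frame
s=need([.5657,.040,.15]);print(s["eef_rot"])
t=grab_frame("side");cv2.imwrite("pics/l2.png",cv2.resize(t[130:250,270:410,::-1],None,fx=5,fy=5,interpolation=cv2.INTER_CUBIC))
t=grab_frame("top");cv2.imwrite("pics/l1.png",cv2.resize(t[150:300,260:400,::-1],None,fx=4,fy=4,interpolation=cv2.INTER_CUBIC))
E
```

```text
time_s: 21.92
tcp_pos: [0.5078, 0.0339, 0.3907]
eef_rot: [[0.07, 0.004, -0.998], [0.998, 0.001, 0.07], [0.002, -1.0, -0.004]]
wrist_force: [0.7, 1.4, 0.6]
opening: 0.043
time_s: 22.18
tcp_pos: [0.5077, 0.0322, 0.3902]
eef_rot: [[0.071, 0.003, -0.997], [0.997, 0.001, 0.071], [0.001, -1.0, -0.003]]
wrist_force: [0.3, 0.1, 0.0]
opening: 0.0427
grasp [0.5081 0.0323 0.2352] R z head 175.94 y [ 2.9e-03  6.0e-04 -1.0e+00] need tool [ 0.0117  0.0854 -0.0566] q [-0.07  0.    0.02  1.59  0.    0.  ] t 22.175 F [0.3  0.08 0.  ] open 0.0427
[[ 7.08644808e-02  2.93512696e-03 -9.97481634e-01]
 [ 9.97485590e-01  6.43537922e-04  7.08666555e-02]
 [ 8.49919890e-04 -9.99995485e-01 -2.88214287e-03]]
```

View pics/l2.png

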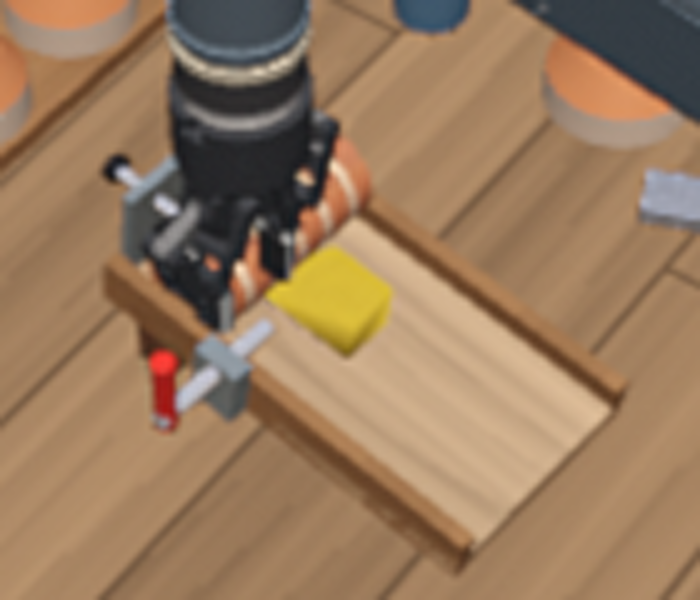

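View pics/l1.png

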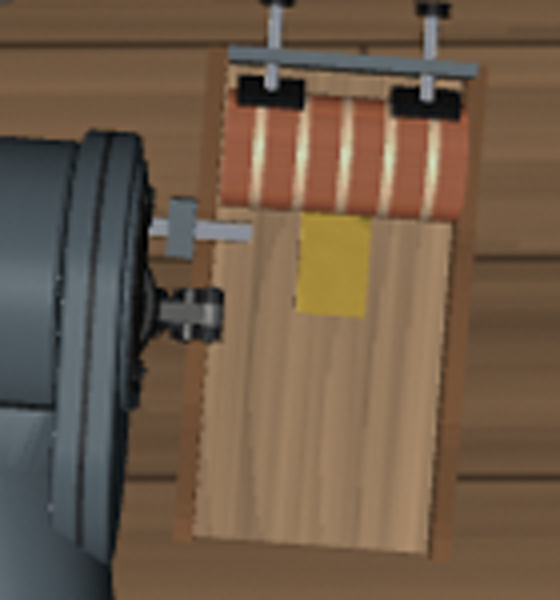

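```bash
python3 -m crank '0 .006 0 -.028 0 0 0;0 .0057 0 -.0286 0 0 0;0 0 .03 0 0 0 0;0 0 .03 0 0 0 0;0 0 .02 0 0 0 0;0 0 0 0 0 0 0;0 0 0 0 0 0 0'
python3 - <<'E'
from h import *
from bench import grab_frame
s=need([.5657,.040,.115])
t=grab_frame("side");cv2.imwrite("pics/m2.png",cv2.resize(t[130:250,250:390,::-1],None,fx=5,fy=5,interpolation=cv2.INTER_CUBIC))
E
```

```text
time_s: 23.15
tcp_pos: [0.5654, 0.0396, 0.3109]
eef_rot: [[0.072, 0.004, -0.997], [0.997, 0.001, 0.072], [0.001, -1.0, -0.004]]
wrist_force: [0.5, -0.6, 0.3]
opening: 0.0427
grasp [0.566  0.0398 0.1559] R z head 175.87 y [ 0.0036  0.0011 -1.    ] need tool [0.0001 0.0409 0.0005] q [-0.05  0.15  0.03  1.44  0.    0.02] t 23.15 F [ 0.54 -0.6   0.31] open 0.0427
```

View pics/m2.png

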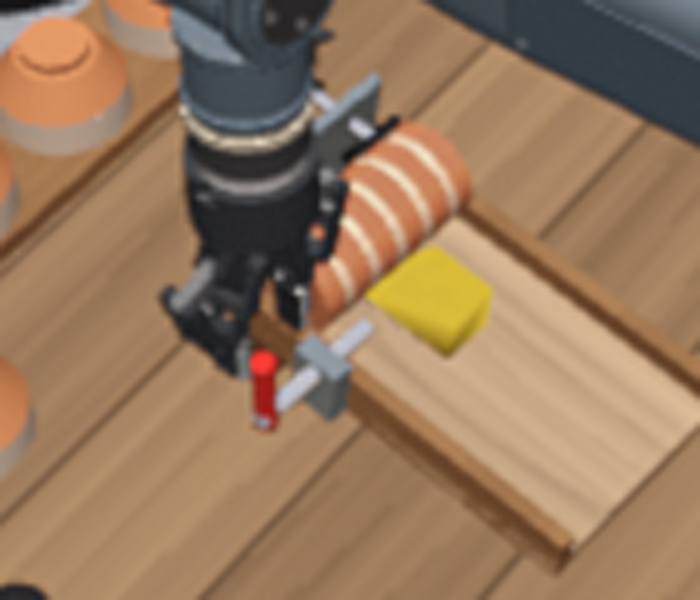

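```bash
python3 -m crank '0 0 .015 0 0 0 0;0 0 .015 0 0 0 0;0 0 .01 0 0 0 0;0 0 0 0 0 0 0;0 0 0 0 0 0 0'
python3 - <<'E'
from h import *
from bench import grab_frame
s=need([.5657,.040,.115])
t=grab_frame("side");cv2.imwrite("pics/n2.png",cv2.resize(t[130:250,250:390,::-1],None,fx=5,fy=5,interpolation=cv2.INTER_CUBIC))
E
```

```text
time_s: 23.82
tcp_pos: [0.5653, 0.0403, 0.27]
eef_rot: [[0.071, 0.002, -0.997], [0.997, 0.001, 0.071], [0.001, -1.0, -0.002]]
wrist_force: [0.3, -0.2, 0.8]
opening: 0.0423
grasp [0.5657 0.0405 0.115 ] R z head 175.93 y [ 0.0024  0.0012 -1.    ] need tool [-0.0005 -0.     -0.    ] q [-0.05  0.17 -0.04  1.36  0.    0.02] t 23.825 F [ 0.29 -0.24  0.82] open 0.0423
```

View pics/n2.png

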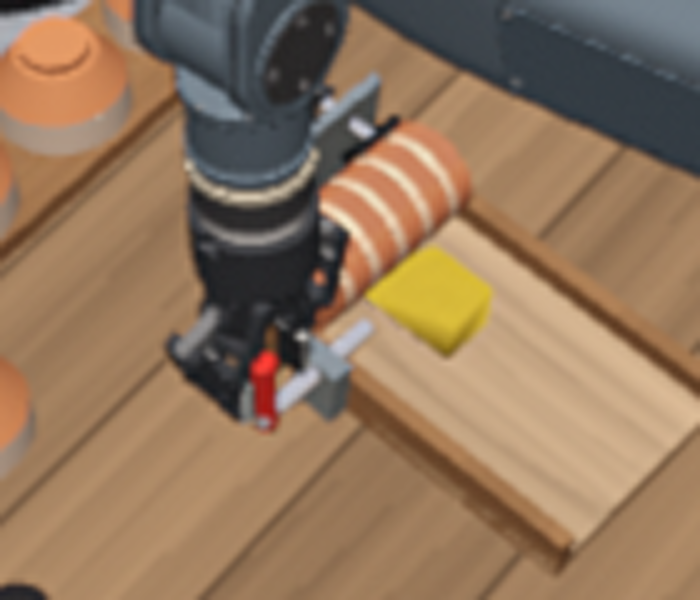

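Run:
```python
from h import *
p=np.array([.5657,.0405,.115])
for d in ([0,0,0],[0,0,-.018],[0,0,.0125]):
    u,v=proj("side",p+d);print((u-250)*5+2,(v-130)*5+2)
```

```text
262.83874732958066 373.85824834419054
264.1456869519369 391.9950102287582
261.91653310464585 361.06042699261764
```

```bash
python3 -m crank '1 0 0 0 0 0 0;1 0 0 0 0 0 0;1 0 0 0 0 0 0;1 0 0 0 0 0 0;1 0 0 0 0 0 0'; python3 -m crank '1 .003 0 0 0 0 0;1 .005 0 0 0 0 0;1 0 0 0 0 0 0'
```

```text
time_s: 24.5
tcp_pos: [0.5655, 0.0404, 0.2707]
eef_rot: [[0.071, 0.004, -0.997], [0.997, 0.002, 0.071], [0.002, -1.0, -0.004]]
wrist_force: [-0.4, 1.3, 4.3]
opening: 0.0142
time_s: 24.88
tcp_pos: [0.5661, 0.0482, 0.2707]
eef_rot: [[0.071, 0.004, -0.997], [0.997, 0.0, 0.071], [0.0, -1.0, -0.004]]
wrist_force: [-0.4, -0.3, 5.6]
opening: 0.0144
```

```bash
python3 -m crank '1 .006 0 0 0 0 0;1 .006 0 0 0 0 0;1 .006 0 0 0 0 0;1 .004 0 0 0 0 0;1 0 0 0 0 0 0'
python3 - <<'E'
from h import *
from bench import grab_frame
t=grab_frame("side");cv2.imwrite("pics/o2.png",cv2.resize(t[130:250,250:390,::-1],None,fx=5,fy=5,interpolation=cv2.INTER_CUBIC))
E
```

```text
time_s: 25.5
tcp_pos: [0.5677, 0.0701, 0.2707]
eef_rot: [[0.071, 0.004, -0.997], [0.997, 0.0, 0.071], [0.0, -1.0, -0.004]]
wrist_force: [-0.6, -0.7, 5.2]
opening: 0.0144
```

View pics/o2.png

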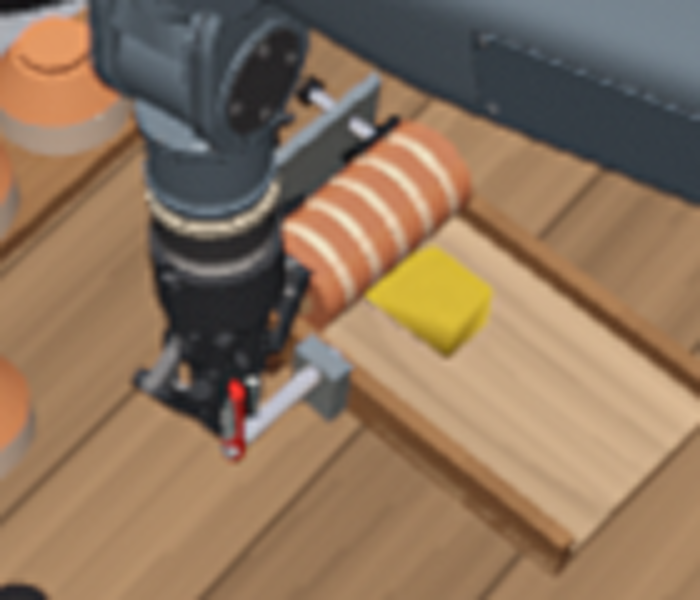

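Bolt is moving, the roller is holding. Continue to the stop.

```bash
python3 -m crank '1 .005 0 0 0 0 0;1 .004 0 0 0 0 0;1 0 0 0 0 0 0'|grep -E 'pos|force'; python3 -m crank '1 .002 0 0 0 0 0;1 0 0 0 0 0 0'|grep -E 'pos|force';python3 -m crank '1 .002 0 0 0 0 0;1 0 0 0 0 0 0'|grep -E 'pos|force'
```

```text
tcp_pos: [0.5684, 0.0791, 0.2707]
wrist_force: [-0.9, -0.1, 4.9]
tcp_pos: [0.5685, 0.0809, 0.2707]
wrist_force: [-0.9, -1.6, 5.9]
tcp_pos: [0.5687, 0.0822, 0.2707]
wrist_force: [-0.3, -3.7, 5.6]
```

```bash
python3 -m crank '1 .0015 0 0 0 0 0;1 0 0 0 0 0 0'|grep -E 'pos|force';python3 -m crank '1 .0015 0 0 0 0 0;1 0 0 0 0 0 0'|grep -E 'pos|force'
```

```text
tcp_pos: [0.5687, 0.0827, 0.2706]
wrist_force: [-0.9, -6.6, 5.5]
tcp_pos: [0.5688, 0.0832, 0.2706]
wrist_force: [-1.7, -10.5, 5.6]
```

```bash
python3 -m crank '0 0 0 0 0 0 0;0 0 0 0 0 0 0;0 0 0 0 0 0 0'|grep -E 'pos|force|open'; python3 -m crank '0 0 -.01 0 0 0 0;0 0 -.02 0 0 0 0;0 0 -.04 0 0 0 0;0 0 -.05 0 0 0 0;0 0 -.03 .03 0 0 0;0 0 0 .05 0 0 0;0 .04 0 .03 0 0 0;0 .04 0 0 0 0 0'; python3 -m crank '0 .05 0 0 0 0 0;0 .05 0 0 0 0 0;0 .04 0 0 0 0 0;0 0 0 0 0 0 0'
python3 - <<'E'
from bench import grab_frame
import cv2
t=grab_frame("side");cv2.imwrite("pics/p2.png",cv2.resize(t[130:250,250:390,::-1],None,fx=5,fy=5,interpolation=cv2.INTER_CUBIC))
cv2.imwrite("pics/p3.png",t[...,::-1])
t=grab_frame("top");cv2.imwrite("pics/p1.png",cv2.resize(t[150:300,260:400,::-1],None,fx=4,fy=4,interpolation=cv2.INTER_CUBIC))
E
```

```text
tcp_pos: [0.5683, 0.0865, 0.2692]
wrist_force: [0.6, 0.9, 0.1]
opening: 0.0428
time_s: 28.3
tcp_pos: [0.4622, 0.1743, 0.4215]
eef_rot: [[0.071, 0.004, -0.997], [0.997, 0.002, 0.071], [0.002, -1.0, -0.004]]
wrist_force: [-0.0, -0.2, -0.1]
opening: 0.0431
time_s: 28.8
tcp_pos: [0.4737, 0.3157, 0.42]
eef_rot: [[0.067, 0.002, -0.998], [0.998, 0.002, 0.067], [0.002, -1.0, -0.002]]
wrist_force: [-0.0, -0.2, 0.5]
opening: 0.0425
```

View pics/p2.png

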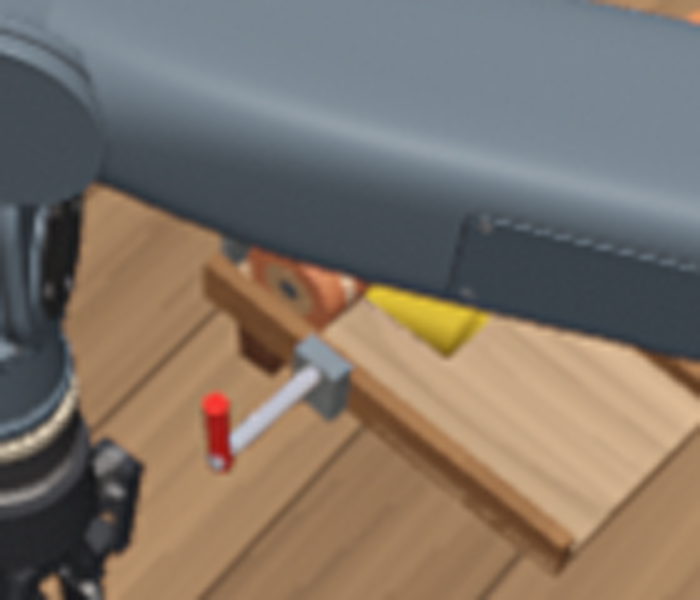

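View pics/p1.png

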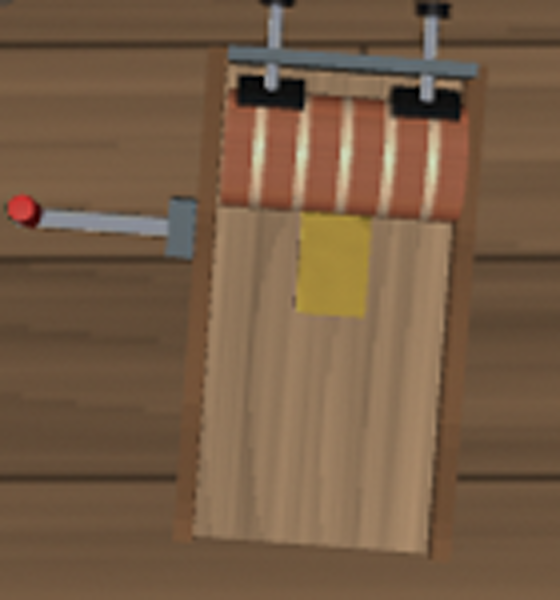

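View pics/p3.png

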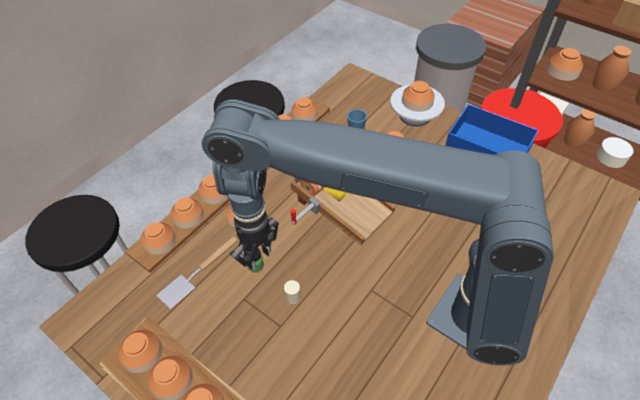

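Run:
```python
from h import *
from bench import grab_frame
r=[]
for im in (cv2.imread("pics/top0.png"),cv2.cvtColor(grab_frame("top"),cv2.COLOR_RGB2BGR)):
    b=im.astype(int);c=b[170:230,250:300]
    m=(c[...,2]>110)&(c[...,1]<70)&(c[...,0]<70)
    y,x=np.nonzero(m);p=onz("top",x.mean()+250,y.mean()+170,.126);print(len(x),p);r.append(p)
print(np.linalg.norm(r[1]-r[0]))
```

```text
35 [0.56727666 0.04196155 0.126     ]
33 [0.5706636  0.08210096 0.126     ]
0.04028205230482545
```

Run:
```python
from h import *
from bench import grab_frame,robot,get_state
a=cv2.imread("pics/p1.png").astype(int);t=grab_frame("top");b=cv2.resize(t[150:300,260:400,::-1],None,fx=4,fy=4,interpolation=cv2.INTER_CUBIC).astype(int)
print("change",np.abs(a-b)[:,220:].max(),get_state()["wrist_force"].round(1),get_state()["time_s"])
o=cv2.imread("pics/l1.png").astype(int);d=np.abs(o-b)[80:330,260:].max(2);print("since release",d.max(),(d>40).sum())
print(robot.close_job())
```

```text
change 5 [0.9 0.4 0.3] 29.0
since release 5 0
the job is handed in; nothing more can be done
None
```

The chock is wedged in the middle of the ramp, nose uphill, holding the roller on the rubber pads. The bolt is drawn out of the lane, and the job is handed in at about 29 s.

**Chock:** I set it flat on the bed with its sole at 7°, slid it up until it met the roller, and pushed the roller about 11 mm off the bolt and onto the pads. The final push along the bed was about 12 N (highest reading 12.3 N, 11.7 N at release). The hand was also pressing down with about 5–8 N just before release.

**Bolt:** I then pulled the red post outward until it hit a firm stop, with resistance rising to about 10 N. I let go and moved the arm clear.

**Last checks:**
- The roller and chock had not moved in the top camera picture since the chock was released, before the bolt was drawn.
- The bolt no longer shows in the lane.
- The wrist force was about zero, and no other object was touched at any point that I saw.

**One disagreement:** the camera puts the bolt's travel at about 40 mm, but the hand moved about 41–43 mm, some of that being flex under load. Full travel is 45 mm, and the bolt starts 0–5 mm out. My camera estimates of that start ranged from about 3 to 5 mm. The firm stop says it is fully drawn, but the camera alone leaves about 2 mm of doubt.

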